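# Line up the clip fan and hold its clamp cam open

## Task

The clip fan on the stool has to come out of its clamp for cleaning. First turn the fan head on its neck until its front, and the pointer fin at its foot, faces the raised wedge mark on the clamp; then swing the black cam lever up from its rest to its highest lift point, where it stands straight up, without letting it flop over to the other side. Finish while still holding the lever there in the gripper (it springs back if let go), and leave the other things on the stool where they are.

Things in the scene. Friction and masses are not known exactly. Their poses are not given: they have to be found in the camera images.
- clamp: Grey plastic fan clamp fixed on the near edge of the low white stool (its top 140 mm above the work surface). Origin on the stool top, z up, +x away from the robot (within 0.2 rad of world x). 18 mm deck along y. Fan swivel axis at (0, 75) mm, lever pivot at (0, -75, 45) mm between cheeks 64 mm apart overall, 56 mm high; a steel keeper bar between lever and fan stays below 75 mm.
- mark (a point): Top of the raised wedge mark (white plastic, 9 mm high, 18 mm long) near its tip, on the clamp deck, 46 mm from the swivel axis towards the clamp's +x, 27 mm above the stool top. The wedge points at the axis.
- fan_centre (a point): Centre of the fan head, on its vertical swivel axis, 108 mm above the stool top. Upright disc, 104 mm diameter, 28 mm thick (the grilles stand 2 mm proud, look only): its top edge, 52 mm above, can be pinched across the thickness from above. Site x axis points out of the front (blades); the back has a motor stub, 15 mm radius, reaching 40 mm behind the axis. Fin at the foot reaches 40 mm out in front.
- fan (a joint): Swivel angle of the fan head, rad; 0 = front and fin face the wedge mark, positive = turned counterclockwise seen from above. Starts at 0.6 to 1.3. Stiff enough (0.05 N m) to stay where it is left; free from -1.9 to 1.9.
- cam_pivot (a point): Pivot axis of the cam lever, 45 mm above the stool top; the axis runs along the clamp's y.
- lever_grip (a point): Point on the centre line of the black cam lever, 74 mm from its pivot and 12.5 mm from its end; pinch here from above, across the lever's 14 mm width (along the clamp's y). The bar is 10 mm thick, 15 mm at the rounded end. Beside the tip there is free room at this height; the ring toy lies lower.
- cam_lever (a joint): Lever angle, rad. 0 = on its down stop, 20 degrees (0.35 rad) above level, pointing along the clamp's +x; grows as it swings up. 1.221 = straight up = highest cam lift; beyond, the lift falls again as it leans to the clamp's -x (stop at 2.2). A spring (0.08 N m/rad, about 2 N at the grip point when upright) drives it back to 0 when let go.
- keeper (a joint): Rise of the steel keeper bar that rides on the cam, m; 0 with the lever down, about 0.0053 at highest lift.
- pillbox: Yellow weekly pill box, 35 x 160 x 23 mm, seven lids, lying on the stool's far part; origin under its middle. Leave alone.
- funnel: Steel funnel standing mouth down, 80 mm wide, 80 mm high; origin under its middle. Leave alone.
- jar: Small jar, 48 mm wide, 70 mm high; origin under its middle. Leave alone.
- tumbler: Steel tumbler, 66 mm wide, 85 mm high; origin under its middle. Leave alone.
- ramekin: White ceramic ramekin, 76 mm wide, 42 mm high, on the stool in front of the fan; origin under its middle. Leave alone.
- teether: Ring-shaped hard silicone toy with three knobs, 84 mm wide, 22 mm high, lying on the stool beside the lever's tip; origin under its middle. Leave alone.

How it is judged:
On the way:
1. the fan faces the mark within 0.15 rad while the cam lever is still down (below 0.4 rad) (value of joint fan between -0.15 and 0.15 rad and value of joint cam_lever below 0.4 rad), for 0.2 s.
At the end, for the whole second after the job is handed in: The fan still faces the mark within 0.15 rad; the cam lever stands within 0.15 rad of straight up (joint 1.221), at rest, the keeper lifted at least 4.6 mm, and the fingers are holding the lever with more than 0.5 N (value of joint fan between -0.15 and 0.15 rad and value of joint cam_lever between 1.071 and 1.371 rad and value of joint keeper above 0.0046 m and velocity of joint cam_lever between -0.15 and 0.15 rad/s and contact force between the fingers and cam_lever above 0.5 N); the arm keeps its last pose, push and grip.
It fails at once if the lever goes over the top (more than 0.35 rad past straight up) (value of joint cam_lever above 1.571 rad).
It fails at once if another thing on the stool is shifted by more than 25 mm (distance of any of pillbox, funnel, jar, tumbler, ramekin, teether from where it was at the start of the episode above 0.025 m).
It also fails if it takes over 48 s, if anything falls off the work surface, if the arm or the gripper's body presses on something with over 40 N, if the wrist force passes 120 N, or if a joint passes its speed limit or range.

## Robot

A 7-joint arm with a two-finger parallel gripper is mounted at the origin on the work surface. World frame = base frame: x ahead of the robot, y to its left, z up, the work surface at z = 0. Lengths are in m, angles in rad, forces in N, time in s.
With the tool pointing down it reaches from about 0.4 to 0.85 m from the base axis. Payload 10.4 kg.
Tool frame: the origin (TCP) lies at the very end of the fingers, on their centre line; the grasp point (between the pads) lies r.grasp_offset behind it (r.grasp_offset is the distance from the TCP to the grasp point, in m); z points along the fingers, y is the direction in which the jaws open and shut (so a half turn about z gives the same grasp; the last joint's range is limited). The gripper opens to 87 mm and grips with 3 to 60 N. Pads are 19 mm wide; open, the fingers measure 117 mm over their backs; the gripper's body (75 mm by 190 mm) begins 51 mm behind the grasp point.
Start: joints at [1.11, 0.332, -0.065, 1.46, 0.022, 1.35, -0.088], TCP at [0.265, -0.566, 0.223] pointing down, gripper open.
Joint ranges: [-2.6, 2.6], [-0.5, 2.12], [-1.47, 1.34], [0.16, 2.42], [-1.27, 4.41], [0.06, 2.06], [-2.6, 2.6]. Speed limits (rad/s): [2.22, 2.22, 2.79, 2.79, 3.14, 3.14, 3.14].

## Interface

Orientations are given as a unit quaternion [x, y, z, w].
In Python, from bench import read_state, cams, job, r gives the robot as it stands. The module is installed in compiled form; this text tells all that it offers.
- The arm moves only by the tool arm_command, never from a script. Its argument "increments" is a list of rows, each an object of numbers: "gripper": the opening in per cent of the stroke, from 0 (shut) to 100 (fully open); "dx", "dy", "dz": the shift along the tool's x, y, z in m; "spin": the turn about the tool's z in degrees. In form: [{"gripper": .., "dx": .., "dy": .., "dz": .., "spin": ..}, ...]. A call has exactly 8 rows; each row shifts and turns the commanded pose from where the row before left it, along the tool's axes as they then stand; what a row does not reach is not made up. A row lasts 1/8 s, in which the tool goes at most 62.5 mm and 10.7 degrees, less where a joint would pass 70% of its speed; a pose out of reach is approached as far as the arm can. A call with a gripper value outside its range is refused whole. The fingers move at their own pace and stop on an object; "grip_force" is the grip in N (left out, the last holds). Time passes only in rows, so rows that do not move let the fingers close, or fill a call up. It gives the time, the measured TCP pose, the force and the opening at its end, in the units of the state.
- read_state(): the state, without advancing time (a new reading comes with each control period).
- cams.camera(name): name is "scene" or "top"; returns the picture (480x640x3 uint8, red, green, blue); there is no depth.
- cams.camera_info(name): a dict with "K" (3x3 intrinsics, pixels), "rvec" (rotation vector, rad) and "tvec" (3), from world to camera coordinates, as OpenCV has them. Camera axes: x right, y down, z forward; pixel columns grow to the right and rows downward; lengths in m; the calibration is good to about 2 mm. A picture is of the moment at which its call begins. camera_info takes no time and is no camera call.
- job.close_job(): hands the job in, once; it reports no verdict.
The state is a dict: "time": time; "joint_positions": joint angles; "joint_vel": joint speeds; "joint_torque": joint torques, N m; "ee_pos": TCP position; "eef_rot": TCP orientation; "ft_force": force on the tool from outside, world axes, zero at the start; "torque": the same for the moment, N m; "width": finger opening in m.
Only numpy, scipy, OpenCV 4.12 (cv2) and the standard library are available. Lean on these libraries where they do the work, as an engineer would, in place of code of your own. Each camera call takes 0.05 s, during which the arm holds its last target.

## Working session

There is one attempt and no reset: what is moved stays moved. The work goes in short steps, Python scripts to look and compute and a tool call to move; the robot and the scene stay as the last step left them, time stands still between calls to the robot, and variables do not carry over. Pictures are saved under pics/ and viewed, and the job is handed in when it is done.

Besides the shell and the picture viewer there is one more tool, called after "Request:" as a command line: name --argument value ..., lists and objects as JSON in quotes. arm_command: Moves the arm, as the interface text tells. Its arguments: {"type":"object","properties":{"increments":{"type":"array","items":{"type":"object","properties":{"gripper":{"type":"number"},"dx":{"type":"number"},"dy":{"type":"number"},"dz":{"type":"number"},"spin":{"type":"number"}}}},"grip_force":{"type":"number"}},"required":["increments"]}

```bash
mkdir -p pics
python3 - <<'E'
from bench import read_state,cams,job,r
import cv2
s=read_state();print(s['time'],s['ee_pos'],s['eef_rot'],s['width'],r.grasp_offset)
for n in("scene","top"):
    im=cams.camera(n);cv2.imwrite(f"pics/{n}0.png",im[:,:,::-1]);print(n,cams.camera_info(n))
E
```

```text
0.0 [ 0.26477804 -0.56573223  0.22176805] [ 9.76135736e-01  2.17160180e-01 -1.97511416e-04 -6.65657787e-04] 0.08683973134916967 0.0187
scene {'K': array([[588.05314983,   0.        , 317.12649713],
       [  0.        , 588.05314983, 243.43966502],
       [  0.        ,   0.        ,   1.        ]]), 'rvec': array([ 1.11601349,  2.61985254, -0.73924734]), 'tvec': array([ 0.41562603, -0.28940221,  1.42515348])}
top {'K': array([[489.81345619,   0.        , 319.25869152],
       [  0.        , 489.81345619, 234.04700944],
       [  0.        ,   0.        ,   1.        ]]), 'rvec': array([ 2.00476003, -2.22512866,  0.23932704]), 'tvec': array([0.06822839, 0.63868896, 0.99524529])}
```

View pics/scene0.png

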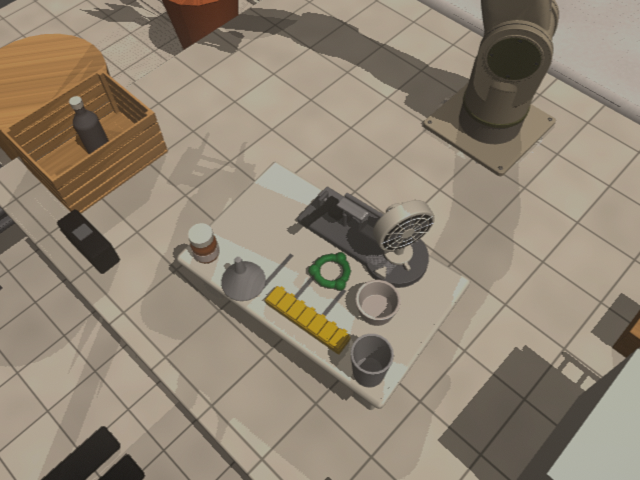

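View pics/top0.png

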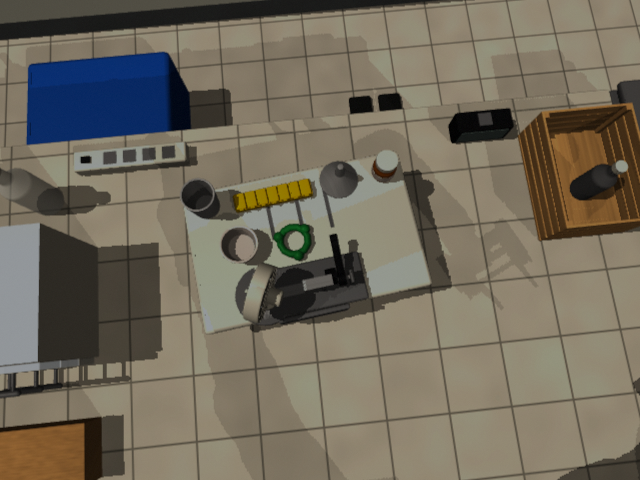

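The scene view shows the clamp, with the fan near (405,225) and the lever near (325,205). In the top view the fan is at (260,293) and the lever at (338,260). I'll enlarge both.

Run:
```python
import cv2
a=cv2.imread('pics/top0.png')[215:335,200:360];b=cv2.imread('pics/scene0.png')[175:295,285:445]
cv2.imwrite('pics/top0z.png',cv2.resize(a,None,fx=5,fy=5,interpolation=2));cv2.imwrite('pics/scene0z.png',cv2.resize(b,None,fx=5,fy=5,interpolation=2))
```

```text
(no output)
```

View pics/top0z.png

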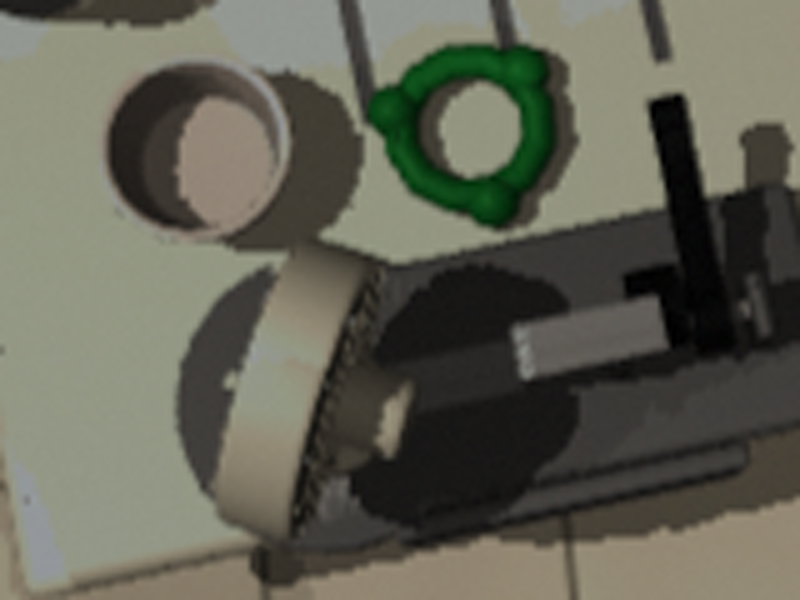

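View pics/scene0z.png

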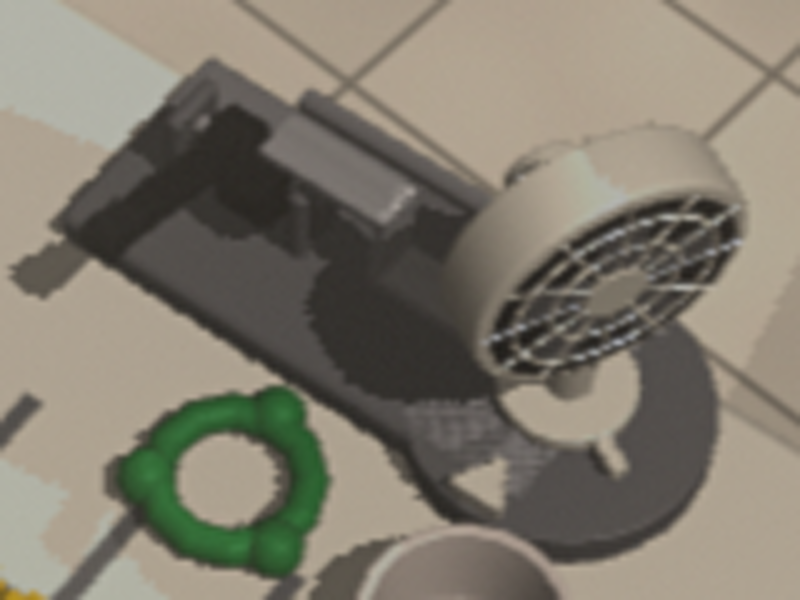

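```bash
cat > h.py <<'E'
import numpy as np,cv2
from bench import cams
def ray(n,px):
    i=cams.camera_info(n);R=cv2.Rodrigues(i['rvec'])[0];o=-R.T@i['tvec']
    d=R.T@np.linalg.inv(i['K'])@[px[0],px[1],1];return o,d/np.linalg.norm(d)
def onz(n,px,z):
    o,d=ray(n,px);return o+d*(z-o[2])/d[2]
def tri(p,q):
    a,u=ray('top',p);b,v=ray('scene',q)
    s=np.linalg.lstsq(np.c_[u,-v],b-a,rcond=None)[0];A=a+u*s[0];B=b+v*s[1];return (A+B)/2,np.linalg.norm(A-B)
def proj(n,P):
    i=cams.camera_info(n);return cv2.projectPoints(np.float64(P).reshape(-1,1,3),i['rvec'],i['tvec'],i['K'],None)[0].reshape(-1,2)
T=lambda x,y:(200+(x+.5)/5-.5,215+(y+.5)/5-.5)
S=lambda x,y:(285+(x+.5)/5-.5,175+(y+.5)/5-.5)
E
python3 - <<'E'
from h import *
np.set_printoptions(precision=4,suppress=True)
a,b=onz('top',T(395,264),.158),onz('top',T(775,185),.158)
print('deck edge',a,b,'yaw',np.arctan2(b[0]-a[0],-(b[1]-a[1])))
a,b=onz('scene',S(100,252),.140),onz('scene',S(380,435),.140)
print('deck edge sc',a,b,np.arctan2(a[0]-b[0],-(a[1]-b[1])))
print('lever tip',tri(T(666,98),S(95,243)), onz('top',T(666,98),.217))
for q in [(448,485),(505,457),(500,512),(495,470)]: print('mark',onz('scene',S(*q),.167))
print('fin tip',onz('scene',S(618,470),.165))
for q in [(308,243),(385,268),(217,490),(285,540)]: print('fan top',onz('top',T(*q),.248))
print('fan cent front', onz('scene',S(612,295),.248))
E
```

```text
deck edge [0.5652 0.0898 0.158 ] [ 0.5808 -0.0615  0.158 ] yaw 0.10339052868971994
deck edge sc [ 0.5768 -0.0509  0.14  ] [0.563  0.0788 0.14  ] 0.10635444997949882
lever tip (array([ 0.6082, -0.0195,  0.2142]), np.float64(0.00037495076172777654)) [ 0.6077 -0.0195  0.217 ]
mark [0.5738 0.1186 0.167 ]
mark [0.5516 0.1257 0.167 ]
mark [0.5694 0.1387 0.167 ]
mark [0.558  0.1266 0.167 ]
fin tip [0.5272 0.1572 0.165 ]
fan top [0.5623 0.114  0.248 ]
fan top [0.5506 0.0877 0.248 ]
fan top [0.4794 0.1522 0.248 ]
fan top [0.46   0.1301 0.248 ]
fan cent front [0.5196 0.1355 0.248 ]
```

Clamp yaw is about 0.104 rad with its origin at about (0.519, 0.047). The swivel axis is at (0.511, 0.121), the fan angle is about 1.04 rad, and the lever tip is at (0.608, -0.020). The mark's position agrees with these. I'll raise the tool and turn it first.

Request:
arm_command --increments '[{"dz": -0.02,"spin": -10},{"dz": -0.02,"spin": -10},{"dz": -0.02,"spin": -10},{"dz": -0.02,"spin": -10},{"dz": -0.02,"spin": -10},{"dz": -0.02,"spin": -10},{"dz": -0.02,"spin": -10},{"dz": -0.02,"spin": -10}]' --grip_force 20

```text
validation failed for argument at $.in...
```

Request:
arm_command --increments '[{"spin": -10},{"spin": -10},{"spin": -10},{"spin": -10},{"spin": -10.5},{},{},{}]'

```text
validation failed for argument at $.in...
```

Request:
arm_command --increments '[{"gripper": 100,"dx": 0,"dy": 0,"dz": -0.02,"spin": -10},{"gripper": 100,"dx": 0,"dy": 0,"dz": -0.02,"spin": -10},{"gripper": 100,"dx": 0,"dy": 0,"dz": -0.02,"spin": -10},{"gripper": 100,"dx": 0,"dy": 0,"dz": -0.02,"spin": -10},{"gripper": 100,"dx": 0,"dy": 0,"dz": -0.02,"spin": -10},{"gripper": 100,"dx": 0,"dy": 0,"dz": -0.02,"spin": -10},{"gripper": 100,"dx": 0,"dy": 0,"dz": -0.02,"spin": -10},{"gripper": 100,"dx": 0,"dy": 0,"dz": -0.02,"spin": -10}]' --grip_force 20

```text
time: 1.1
ee_pos: [0.2649, -0.5659, 0.3827]
eef_rot: [0.606, 0.796, 0.0, -0.0]
ft_force: [-0.2, -0.2, 0.4]
width: 0.087
```

Request:
arm_command --increments '[{"gripper": 100,"dx": 0,"dy": 0,"dz": 0,"spin": -10},{"gripper": 100,"dx": 0,"dy": 0,"dz": 0,"spin": -10},{"gripper": 100,"dx": 0,"dy": 0,"dz": 0,"spin": -10},{"gripper": 100,"dx": 0,"dy": 0,"dz": 0,"spin": -10},{"gripper": 100,"dx": 0,"dy": 0,"dz": 0,"spin": -10.5},{"gripper": 100,"dx": 0,"dy": 0,"dz": 0,"spin": 0},{"gripper": 100,"dx": 0,"dy": 0,"dz": 0,"spin": 0},{"gripper": 100,"dx": 0,"dy": 0,"dz": 0,"spin": 0}]'

```text
time: 2.1
ee_pos: [0.265, -0.566, 0.3825]
eef_rot: [0.213, 0.977, 0.0, -0.0]
ft_force: [-0.2, 0.2, 0.4]
width: 0.0866
```

Request:
arm_command --increments '[{"gripper": 100,"dx": 0.004,"dy": 0.045,"dz": 0,"spin": 0},{"gripper": 100,"dx": 0.004,"dy": 0.045,"dz": 0,"spin": 0},{"gripper": 100,"dx": 0.004,"dy": 0.045,"dz": 0,"spin": 0},{"gripper": 100,"dx": 0.004,"dy": 0.045,"dz": 0,"spin": 0},{"gripper": 100,"dx": 0.004,"dy": 0.045,"dz": 0,"spin": 0},{"gripper": 100,"dx": 0.004,"dy": 0.045,"dz": 0,"spin": 0},{"gripper": 100,"dx": 0.004,"dy": 0.045,"dz": 0,"spin": 0},{"gripper": 100,"dx": 0.004,"dy": 0.045,"dz": 0,"spin": 0}]'

```text
time: 3.1
ee_pos: [0.385, -0.2234, 0.3828]
eef_rot: [0.212, 0.977, -0.0, 0.0]
ft_force: [0.4, -0.4, 0.1]
width: 0.087
```

Request:
arm_command --increments '[{"gripper": 100,"dx": 0.004,"dy": 0.045,"dz": 0,"spin": 0},{"gripper": 100,"dx": 0.004,"dy": 0.045,"dz": 0,"spin": 0},{"gripper": 100,"dx": 0.004,"dy": 0.045,"dz": 0,"spin": 0},{"gripper": 100,"dx": 0.004,"dy": 0.045,"dz": 0,"spin": 0},{"gripper": 100,"dx": 0.004,"dy": 0.045,"dz": 0,"spin": 0},{"gripper": 100,"dx": 0.004,"dy": 0.045,"dz": 0,"spin": 0},{"gripper": 100,"dx": 0.004,"dy": 0.045,"dz": 0,"spin": 0},{"gripper": 100,"dx": 0,"dy": 0,"dz": 0,"spin": 0}]'

```text
time: 4.1
ee_pos: [0.4893, 0.0771, 0.3826]
eef_rot: [0.209, 0.978, 0.001, -0.0]
ft_force: [0.6, 0.2, -0.5]
width: 0.087
```

Request:
arm_command --increments '[{"gripper": 100,"dx": -0.001,"dy": 0.025,"dz": 0,"spin": 0},{"gripper": 100,"dx": -0.001,"dy": 0.024,"dz": 0,"spin": 0},{"gripper": 100,"dx": 0,"dy": 0,"dz": 0.025,"spin": 0},{"gripper": 100,"dx": 0,"dy": 0,"dz": 0.025,"spin": 0},{"gripper": 100,"dx": 0,"dy": 0,"dz": 0.02,"spin": 0},{"gripper": 100,"dx": 0,"dy": 0,"dz": 0.02,"spin": 0},{"gripper": 100,"dx": 0,"dy": 0,"dz": 0.015,"spin": 0},{"gripper": 100,"dx": 0,"dy": 0,"dz": 0,"spin": 0}]'

```text
time: 5.1
ee_pos: [0.5111, 0.1164, 0.2769]
eef_rot: [0.212, 0.977, -0.0, -0.001]
ft_force: [0.4, -0.5, 0.6]
width: 0.0869
```

Run:
```python
from bench import *
import cv2
s=read_state();print(s['time'],s['ee_pos'],s['eef_rot'],s['ft_force'])
a=cams.camera('top')[215:335,200:360,::-1];b=cams.camera('scene')[155:295,265:445,::-1]
a=cv2.resize(a,(560,420));b=cv2.resize(b,(540,420))
cv2.imwrite('pics/a1.png',cv2.resize(cv2.hconcat([a,b]),(800,306)))
```

```text
5.1 [0.51109939 0.11642493 0.27685512] [ 2.12023213e-01  9.77264369e-01 -4.56975422e-04 -5.49994498e-04] [ 0.35760703 -0.46005435  0.56748847]
```

View pics/a1.png

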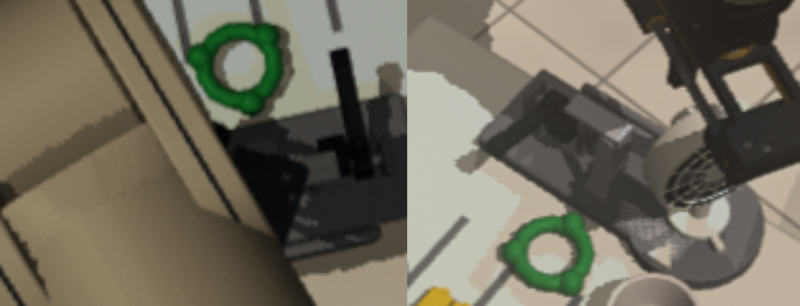

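The fingers straddle the disc's top edge, near (690,150) in the right-hand view. I'll correct 5 mm, close, then turn.

Request:
arm_command --increments '[{"gripper": 100,"dx": 0.002,"dy": 0.004,"dz": 0.002,"spin": 0},{"gripper": 60,"dx": 0,"dy": 0,"dz": 0,"spin": 0},{"gripper": 40,"dx": 0,"dy": 0,"dz": 0,"spin": 0},{"gripper": 20,"dx": 0,"dy": 0,"dz": 0,"spin": 0},{"gripper": 0,"dx": 0,"dy": 0,"dz": 0,"spin": 0},{"gripper": 0,"dx": 0,"dy": 0,"dz": 0,"spin": 0},{"gripper": 0,"dx": 0,"dy": 0,"dz": 0,"spin": 0},{"gripper": 0,"dx": 0,"dy": 0,"dz": 0,"spin": 0}]' --grip_force 20

```text
time: 6.2
ee_pos: [0.5116, 0.1222, 0.2756]
eef_rot: [0.211, 0.977, 0.001, 0.0]
ft_force: [1.3, 1.3, -0.6]
width: 0.0286
```

Request:
arm_command --increments '[{"gripper": 0,"dx": 0,"dy": 0,"dz": 0,"spin": 5},{"gripper": 0,"dx": 0,"dy": 0,"dz": 0,"spin": 5},{"gripper": 0,"dx": 0,"dy": 0,"dz": 0,"spin": 5},{"gripper": 0,"dx": 0,"dy": 0,"dz": 0,"spin": 5},{"gripper": 0,"dx": 0,"dy": 0,"dz": 0,"spin": 5},{"gripper": 0,"dx": 0,"dy": 0,"dz": 0,"spin": 5},{"gripper": 0,"dx": 0,"dy": 0,"dz": 0,"spin": 5},{"gripper": 0,"dx": 0,"dy": 0,"dz": 0,"spin": 5}]'

```text
time: 7.2
ee_pos: [0.5118, 0.1224, 0.2756]
eef_rot: [0.534, 0.846, 0.001, 0.0]
ft_force: [5.1, 3.3, -3.2]
width: 0.0281
```

Request:
arm_command --increments '[{"gripper": 0,"dx": 0,"dy": 0,"dz": 0,"spin": 5},{"gripper": 0,"dx": 0,"dy": 0,"dz": 0,"spin": 5},{"gripper": 0,"dx": 0,"dy": 0,"dz": 0,"spin": 5},{"gripper": 0,"dx": 0,"dy": 0,"dz": 0,"spin": 4.5},{"gripper": 0,"dx": 0,"dy": 0,"dz": 0,"spin": 0},{"gripper": 0,"dx": 0,"dy": 0,"dz": 0,"spin": 0},{"gripper": 0,"dx": 0,"dy": 0,"dz": 0,"spin": 0},{"gripper": 0,"dx": 0,"dy": 0,"dz": 0,"spin": 0}]'

```text
time: 8.2
ee_pos: [0.512, 0.1224, 0.2755]
eef_rot: [0.668, 0.744, 0.001, 0.0]
ft_force: [5.5, 4.1, -3.7]
width: 0.0283
```

Run:
```python
from bench import *
import cv2
s=read_state();print(s['time'],s['ee_pos'],s['eef_rot'],s['ft_force'],s['torque'],s['width'])
b=cams.camera('scene')[155:295,265:445,::-1]
cv2.imwrite('pics/a2.png',cv2.resize(b,(720,560),interpolation=2))
```

```text
8.2 [0.51195241 0.12243177 0.27554129] [6.68394204e-01 7.43806321e-01 1.15228595e-03 1.28066206e-04] [ 5.54303956  4.12572122 -3.69065152] [ 0.82713184 -1.21175991 -0.09775434] 0.028253798203692747
```

View pics/a2.png

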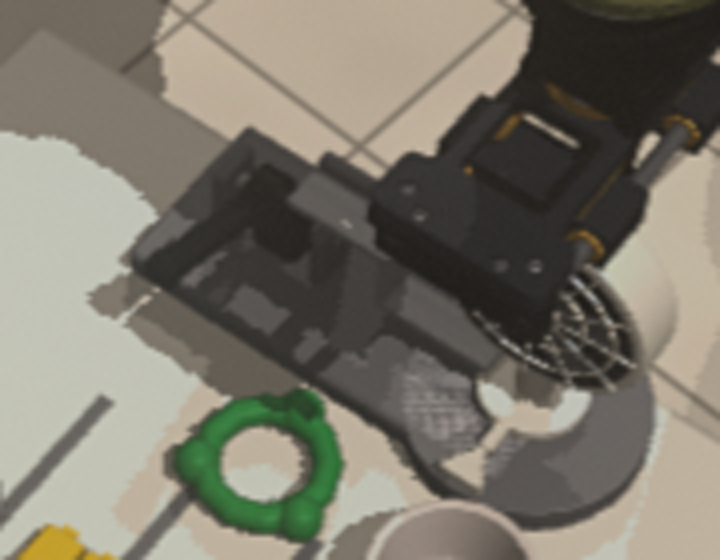

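The fin at (500,430) points at the wedge at (465,470). Tool yaw is 0.107 against the clamp's 0.104. I'll release, lift and turn for the lever.

Request:
arm_command --increments '[{"gripper": 50,"dx": 0,"dy": 0,"dz": 0,"spin": 0},{"gripper": 60,"dx": 0,"dy": 0,"dz": 0,"spin": 0},{"gripper": 60,"dx": 0,"dy": 0,"dz": 0,"spin": 0},{"gripper": 60,"dx": 0,"dy": 0,"dz": 0,"spin": 0},{"gripper": 60,"dx": 0,"dy": 0,"dz": -0.03,"spin": 0},{"gripper": 60,"dx": 0,"dy": 0,"dz": -0.04,"spin": 0},{"gripper": 60,"dx": 0,"dy": 0,"dz": -0.04,"spin": 0},{"gripper": 60,"dx": 0,"dy": 0,"dz": 0,"spin": 10}]'

```text
time: 9.25
ee_pos: [0.5121, 0.1223, 0.3884]
eef_rot: [0.732, 0.681, 0.002, 0.001]
ft_force: [-0.2, 0.8, -1.8]
width: 0.0519
```

Request:
arm_command --increments '[{"gripper": 50,"dx": 0,"dy": 0,"dz": 0,"spin": 10},{"gripper": 50,"dx": 0,"dy": 0,"dz": 0,"spin": 10},{"gripper": 50,"dx": 0,"dy": 0,"dz": 0,"spin": 10},{"gripper": 50,"dx": 0,"dy": 0,"dz": 0,"spin": 10},{"gripper": 50,"dx": 0,"dy": 0,"dz": 0,"spin": 10},{"gripper": 50,"dx": 0,"dy": 0,"dz": 0,"spin": 10},{"gripper": 50,"dx": 0,"dy": 0,"dz": 0,"spin": 10},{"gripper": 50,"dx": 0,"dy": 0,"dz": 0,"spin": 10}]'

```text
time: 10.25
ee_pos: [0.5112, 0.1216, 0.3855]
eef_rot: [0.999, 0.05, -0.0, 0.0]
ft_force: [0.1, -0.3, 0.7]
width: 0.0436
```

Request:
arm_command --increments '[{"gripper": 50,"dx": 0.0175,"dy": 0.0375,"dz": 0,"spin": 0},{"gripper": 50,"dx": 0.0175,"dy": 0.0375,"dz": 0,"spin": 0},{"gripper": 50,"dx": 0.0175,"dy": 0.0375,"dz": 0,"spin": 0},{"gripper": 50,"dx": 0.0175,"dy": 0.0375,"dz": 0,"spin": 0},{"gripper": 50,"dx": 0,"dy": 0,"dz": 0.04,"spin": 0},{"gripper": 50,"dx": 0,"dy": 0,"dz": 0.04,"spin": 0},{"gripper": 50,"dx": 0,"dy": 0,"dz": 0,"spin": 0},{"gripper": 50,"dx": 0,"dy": 0,"dz": 0,"spin": 0}]'

```text
time: 11.25
ee_pos: [0.5973, -0.0199, 0.3074]
eef_rot: [0.999, 0.053, 0.001, 0.0]
ft_force: [-0.6, -0.3, 0.5]
width: 0.0435
```

Run:
```python
from bench import *
import cv2
s=read_state();print(s['time'],s['ee_pos'],s['eef_rot'],s['ft_force'],s['width'])
a=cams.camera('top')[215:335,200:360,::-1];b=cams.camera('scene')
cv2.imwrite('pics/scene3.png',b[:,:,::-1]);b=b[155:295,265:445,::-1]
a=cv2.resize(a,(400,300),interpolation=2)
cv2.imwrite('pics/b1.png',a);cv2.imwrite('pics/b2.png',cv2.resize(b,(720,560),interpolation=2))
```

```text
11.25 [ 0.59725777 -0.0199364   0.30736134] [9.98588163e-01 5.31117551e-02 9.02581375e-04 8.45212037e-05] [-0.62310702 -0.28044168  0.46086927] 0.04347201202492505
```

View pics/b1.png

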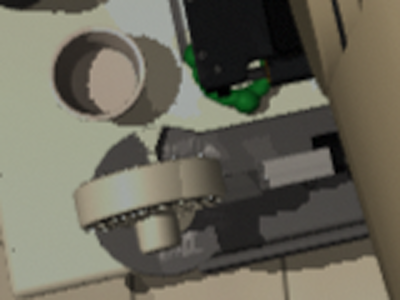

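View pics/b2.png

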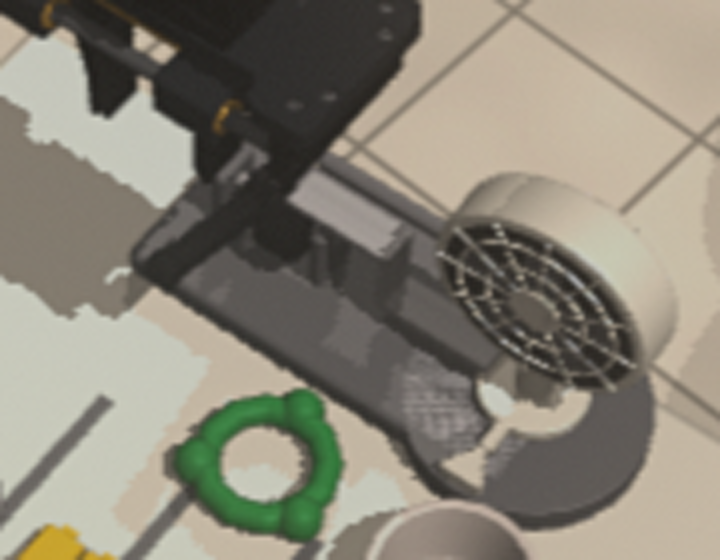

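The fan faces the mark: its disc is parallel to the deck and the fin is on the wedge. The fingers straddle the lever's line, so I'll descend with the tip about 12 mm below the grip point.

Request:
arm_command --increments '[{"gripper": 50,"dx": -0.001,"dy": 0.001,"dz": 0.03,"spin": 0},{"gripper": 50,"dx": 0,"dy": 0,"dz": 0.03,"spin": 0},{"gripper": 50,"dx": 0,"dy": 0,"dz": 0.03,"spin": 0},{"gripper": 50,"dx": 0,"dy": 0,"dz": 0.019,"spin": 0},{"gripper": 50,"dx": 0,"dy": 0,"dz": 0,"spin": 0},{"gripper": 50,"dx": 0,"dy": 0,"dz": 0,"spin": 0},{"gripper": 50,"dx": 0,"dy": 0,"dz": 0,"spin": 0},{"gripper": 50,"dx": 0,"dy": 0,"dz": 0,"spin": 0}]' --grip_force 12

```text
time: 12.35
ee_pos: [0.5963, -0.0212, 0.1973]
eef_rot: [0.999, 0.053, 0.001, 0.0]
ft_force: [-0.3, 0.5, -0.4]
width: 0.0435
```

Run:
```python
from bench import *
import cv2
s=read_state();print(s['time'],s['ee_pos'],s['eef_rot'],s['ft_force'],s['width'])
b=cams.camera('scene')[155:295,265:445,::-1]
cv2.imwrite('pics/b3.png',cv2.resize(b,(720,560),interpolation=2))
```

```text
12.35 [ 0.59625059 -0.02119227  0.19729512] [9.98592158e-01 5.30410046e-02 5.78048012e-04 1.40618984e-04] [-0.32167995  0.45894397 -0.42169637] 0.04349996324666036
```

View pics/b3.png

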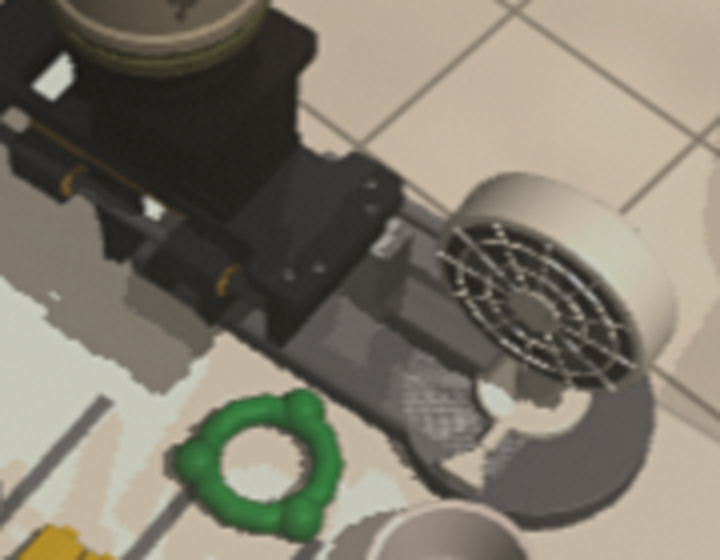

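The gripper is over the lever and its body end at (390,200) clears the fan. I'll close it.

Request:
arm_command --increments '[{"gripper": 0,"dx": 0,"dy": 0,"dz": 0,"spin": 0},{"gripper": 0,"dx": 0,"dy": 0,"dz": 0,"spin": 0},{"gripper": 0,"dx": 0,"dy": 0,"dz": 0,"spin": 0},{"gripper": 0,"dx": 0,"dy": 0,"dz": 0,"spin": 0},{"gripper": 0,"dx": 0,"dy": 0,"dz": 0,"spin": 0},{"gripper": 0,"dx": 0,"dy": 0,"dz": 0,"spin": 0},{"gripper": 0,"dx": 0,"dy": 0,"dz": 0,"spin": 0},{"gripper": 0,"dx": 0,"dy": 0,"dz": 0,"spin": 0}]' --grip_force 15

```text
time: 13.4
ee_pos: [0.5959, -0.0202, 0.1966]
eef_rot: [0.999, 0.054, 0.0, -0.001]
ft_force: [-0.2, 4.7, 1.2]
width: 0.0139
```

Closed on the lever with a 13.9 mm opening. Now I'll follow the 74 mm arc in 5-degree rows.

Request:
arm_command --increments '[{"gripper": 0,"dx": -0.0025,"dy": -0.0005,"dz": -0.006,"spin": 0},{"gripper": 0,"dx": -0.003,"dy": -0.0005,"dz": -0.0057,"spin": 0},{"gripper": 0,"dx": -0.0035,"dy": 0,"dz": -0.0054,"spin": 0},{"gripper": 0,"dx": -0.0039,"dy": 0,"dz": -0.0051,"spin": 0},{"gripper": 0,"dx": -0.0044,"dy": 0,"dz": -0.0048,"spin": 0},{"gripper": 0,"dx": -0.0048,"dy": 0,"dz": -0.0044,"spin": 0},{"gripper": 0,"dx": 0,"dy": 0,"dz": 0,"spin": 0},{"gripper": 0,"dx": 0,"dy": 0,"dz": 0,"spin": 0}]'

```text
time: 14.4
ee_pos: [0.5737, -0.0225, 0.2282]
eef_rot: [0.999, 0.053, -0.0, 0.0]
ft_force: [-1.4, 4.0, -0.2]
width: 0.0136
```

Run:
```python
from bench import *
import cv2
s=read_state();print(s['time'],s['ee_pos'],s['eef_rot'],s['ft_force'],s['width'])
b=cams.camera('scene')[155:295,265:445,::-1]
cv2.imwrite('pics/b4.png',cv2.resize(b,(720,560),interpolation=2))
```

```text
14.4 [ 0.57367016 -0.02249906  0.22817009] [ 9.98590966e-01  5.30666594e-02 -8.67846113e-05  6.67906414e-05] [-1.38082478  3.98522924 -0.1858941 ] 0.013581772381673253
```

View pics/b4.png

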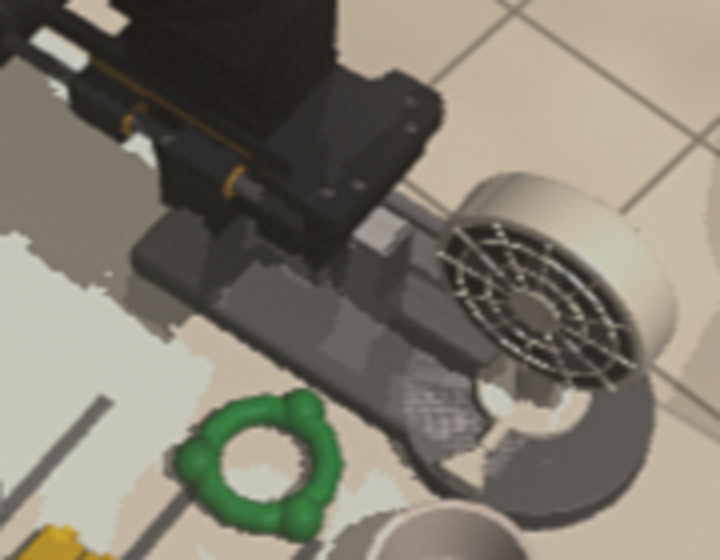

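The lever follows and the fan and toy are untouched. Continuing to about 80 degrees.

Request:
arm_command --increments '[{"gripper": 0,"dx": -0.0051,"dy": 0,"dz": -0.0045,"spin": 0},{"gripper": 0,"dx": -0.0054,"dy": 0,"dz": -0.0035,"spin": 0},{"gripper": 0,"dx": -0.0057,"dy": 0,"dz": -0.003,"spin": 0},{"gripper": 0,"dx": -0.006,"dy": 0,"dz": -0.0025,"spin": 0},{"gripper": 0,"dx": -0.0062,"dy": 0,"dz": -0.0019,"spin": 0},{"gripper": 0,"dx": -0.0063,"dy": 0,"dz": -0.0014,"spin": 0},{"gripper": 0,"dx": 0,"dy": 0,"dz": 0,"spin": 0},{"gripper": 0,"dx": 0,"dy": 0,"dz": 0,"spin": 0}]'

```text
time: 15.45
ee_pos: [0.5397, -0.0263, 0.2455]
eef_rot: [0.999, 0.053, 0.001, 0.0]
ft_force: [1.3, 4.4, 1.8]
width: 0.0138
```

Run:
```python
from bench import *
import cv2
s=read_state();print(s['time'],s['ee_pos'],s['eef_rot'],s['ft_force'],s['width'])
b=cams.camera('scene')[155:295,265:445,::-1];a=cams.camera('top')[215:335,200:360,::-1]
cv2.imwrite('pics/b5.png',cv2.resize(b,(720,560),interpolation=2));cv2.imwrite('pics/b5t.png',cv2.resize(a,None,fx=4,fy=4,interpolation=2))
```

```text
15.45 [ 0.53968771 -0.0262646   0.2454598 ] [9.98593926e-01 5.30059222e-02 7.06006415e-04 2.10765211e-04] [1.25657207 4.39157016 1.84179477] 0.013817403200064261
```

View pics/b5.png

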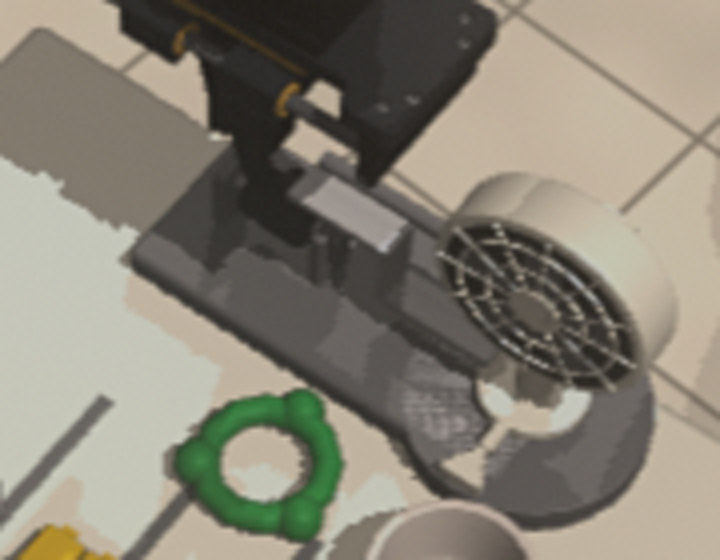

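View pics/b5t.png

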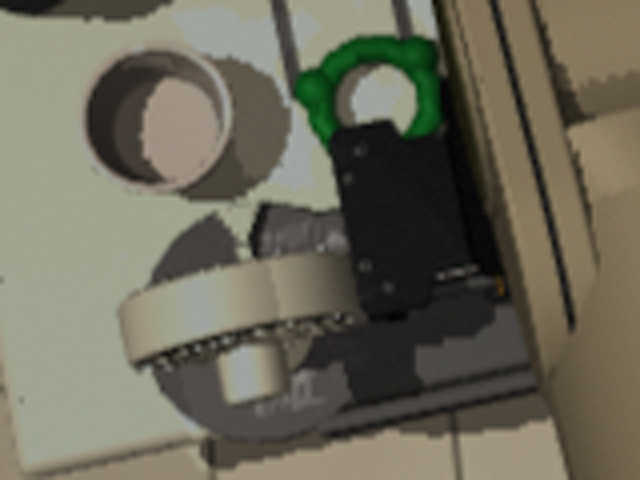

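At about 80 degrees by geometry (TCP 13 mm short of the pivot in x), with the fan still aligned. Last 10 degrees now.

Request:
arm_command --increments '[{"gripper": 0,"dx": -0.0033,"dy": 0,"dz": -0.0004,"spin": 0},{"gripper": 0,"dx": -0.0033,"dy": 0,"dz": -0.0003,"spin": 0},{"gripper": 0,"dx": -0.0033,"dy": 0,"dz": -0.0002,"spin": 0},{"gripper": 0,"dx": -0.0033,"dy": 0,"dz": 0,"spin": 0},{"gripper": 0,"dx": 0,"dy": 0,"dz": 0,"spin": 0},{"gripper": 0,"dx": 0,"dy": 0,"dz": 0,"spin": 0},{"gripper": 0,"dx": 0,"dy": 0,"dz": 0,"spin": 0},{"gripper": 0,"dx": 0,"dy": 0,"dz": 0,"spin": 0}]'

```text
time: 16.55
ee_pos: [0.5271, -0.0277, 0.2465]
eef_rot: [0.999, 0.053, 0.001, 0.0]
ft_force: [3.5, 3.8, 3.2]
width: 0.0137
```

Run:
```python
from bench import *
import cv2
s=read_state();print(s['time'],s['ee_pos'],s['eef_rot'],s['ft_force'],s['width'])
B=cams.camera('scene')[:,:,::-1];A=cams.camera('top')[:,:,::-1]
cv2.imwrite('pics/c_s.png',B);cv2.imwrite('pics/c_t.png',A)
cv2.imwrite('pics/c1.png',cv2.resize(B[175:295,285:445],None,fx=5,fy=5,interpolation=2));cv2.imwrite('pics/c2.png',cv2.resize(A[215:335,200:360],None,fx=5,fy=5,interpolation=2))
```

```text
16.55 [ 0.52705118 -0.02767472  0.24653552] [9.98592991e-01 5.30151854e-02 1.17916330e-03 1.95474916e-04] [3.45714477 3.76521253 3.23846215] 0.013710424383848934
```

View pics/c1.png

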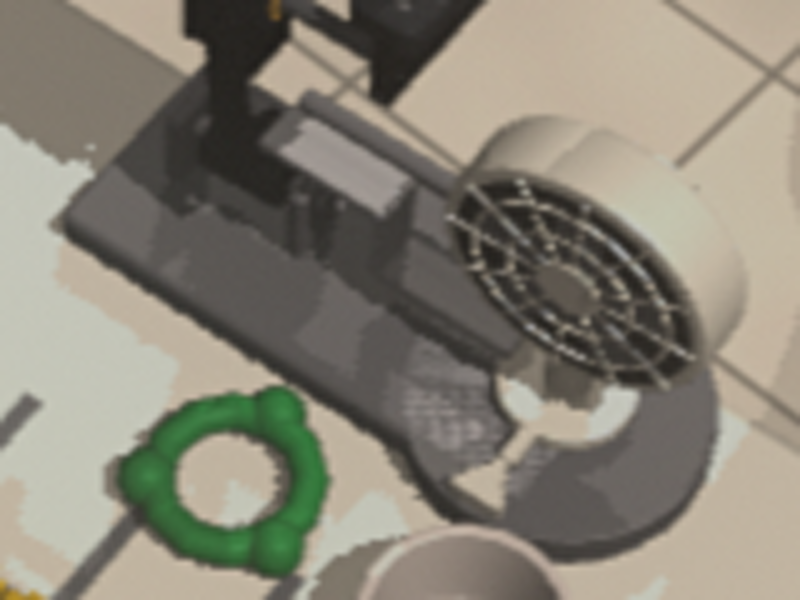

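View pics/c2.png

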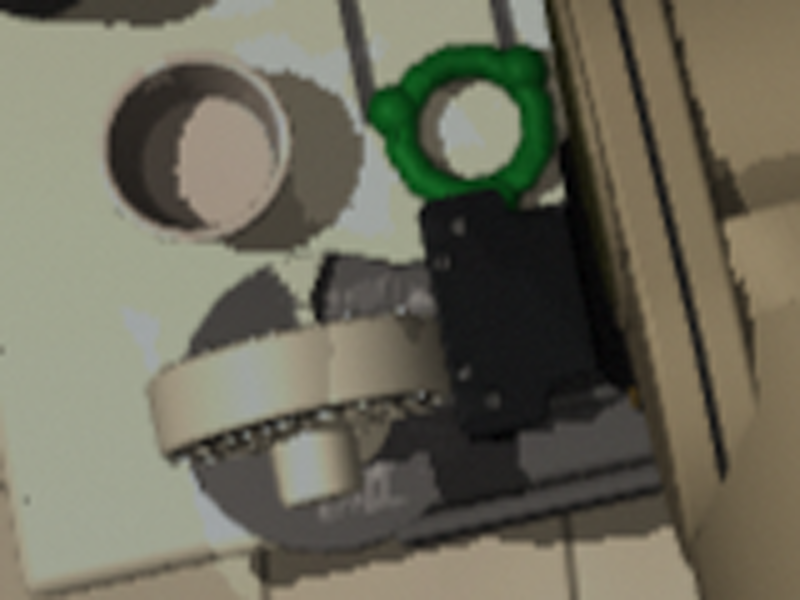

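Run:
```python
from h import *
np.set_printoptions(precision=4,suppress=True)
for (p,q) in [((172,460),(440,396)),((152,385),(425,318))]:
    a,b=onz('top',T(*p),.248),onz('top',T(*q),.248);print('rim',np.arctan2(b[0]-a[0],-(b[1]-a[1])))
a=onz('scene',S(512,462),.160);print('fin tip',a, np.arctan2(a[1]-.1212,a[0]-.511))
import cv2
a=cv2.imread('pics/scene0.png').astype(int);b=cv2.imread('pics/c_s.png').astype(int)
def g(im,lo,hi):
    m=cv2.inRange(cv2.cvtColor(im.astype('uint8'),cv2.COLOR_BGR2HSV),lo,hi);M=cv2.moments(m[150:400,150:450]);return M['m10']/M['m00'],M['m01']/M['m00']
for lo,hi in [((45,100,20),(85,255,255)),((20,150,60),(32,255,255))]: print(g(a,lo,hi),g(b,lo,hi))
cv2.imwrite('pics/d.png',np.hstack([a[200:400,160:440],b[200:400,160:440]]))
```

```text
rim 0.13022734302375996
rim 0.13826312294118676
fin tip [0.548  0.1267 0.16  ] 0.14857238449118568
(181.02435312024352, 120.6910197869102) (181.4755905511811, 120.58267716535433)
(157.83114150447133, 168.76486059968437) (157.75845665961944, 168.7066596194503)[ WARN:0@0.525] global loadsave.cpp:1063 imwrite_ Unsupported depth image for selected encoder is fallbacked to CV_8U.
```

View pics/d.png

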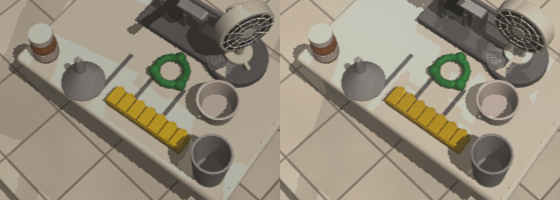

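The fan reads about 0.03 rad off the mark, the lever is upright in the grip, and nothing else has moved. I'll hand it in.

Run:
```python
from bench import *
job.close_job()
s=read_state();print(s['time'],s['ee_pos'],s['ft_force'],s['width'])
```

```text
the job is handed in; nothing more can be done
the job is handed in; nothing more can be done
```

I turned the fan to face the wedge mark while the lever was still down. Then I swung the lever up to upright and handed the job in still gripping it, at about 17 s of the 48 s allowed.

Last checks, all just before hand-in (it gives no verdict, and the final state could not be read afterwards):
- **Fan:** the rim and fin directions measured from the images put it about 0.03 to 0.045 rad off the mark, within the 0.15 limit.
- **Lever:** the fingertips were within about 1 mm of directly above the pivot, so the lever should be within about 0.05 rad of upright. This comes from the measured geometry, because the fingers hid the lever in both views. I did not measure the keeper's rise directly.
- **Grip:** the fingers were closed on the lever with a 13.7 mm opening, at a commanded 15 N.
- **Other things on the stool:** the ring toy and pill box had moved less than 1 pixel between the first and last scene pictures. The rest looked unmoved by eye.

No check failed. The rim and fin readings of the fan angle differ by about 0.01 to 0.02 rad.

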